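Make up two microscope kits

ROBOT

A 7-joint arm with a two-finger parallel gripper is mounted at the origin on the work surface. World frame = base frame: x ahead of the robot, y to its left, z up, the work surface at z = 0. Lengths are in m, angles in rad, forces in N, time in s.
With the tool pointing down it reaches from about 0.425 to 0.925 m from the base axis. Payload 6.8 kg.
Tool frame: the origin (TCP) lies at the very end of the fingers, on their centre line; the grasp point (between the pads) lies behind it (arm.grip_point_offset is the z of the grasp point in the tool frame, in m); z points along the fingers, y is the line along which they close (so a half turn about z gives the same grasp; the last joint's range is limited). The gripper opens to 85 mm and grips with 20 to 120 N. Pads are 22 mm wide; open, the fingers measure 114 mm over their backs; the gripper's body (76 mm by 85 mm) begins 54 mm behind the grasp point. The pads swing forward as they close: fully open they stand 13 mm farther back than shut.
Start: joints at [1.122, 0.477, 0.022, 1.555, -0.011, 1.109, -0.083], TCP at [0.226, -0.636, 0.231] pointing down, gripper open.
Joint ranges: [-2.96, 2.96], [-0.34, 2.1], [-1.41, 1.46], [0.24, 2.44], [-1.37, 4.51], [0.17, 1.92], [-2.96, 2.96]. Speed limits (rad/s): [2.39, 2.39, 3.14, 3.14, 3.14, 3.14, 3.14].

INTERFACE

Orientations are given as a rotation vector (axis times angle).
In Python, from rig import arm, cams, finish_job gives the robot as it stands.
- The arm moves only by the shell command python3 -m pendant 'ROWS' [FORCE]. ROWS is JSON, one flat list of numbers, 7 for each row, row after row: the shift along the world's x, y, z in mm, then the turn, a rotation vector about the world's x, y, z in rad, then the gripper's target within -1 to 1 (fully open at 1, half-way at 0, shut at -1). A call has 1 to 20 rows; each row is the pose to reach, as a shift and turn from the pose commanded when the call began; what a row does not reach only later rows make up. A row lasts 1/8 s, in which the tool goes at most 62.5 mm and 10.7 degrees, less where a joint would pass 70% of its speed; a pose out of reach is approached as far as the arm can. A call with a gripper value outside its range is refused whole. The fingers move at their own pace and stop on an object; FORCE is the grip in N (left out, the last holds). Time passes only in rows, so rows that repeat a pose let the fingers close. It gives the time, the measured TCP pose, the force, the opening and the grip force at its end, in the units of the state.
- arm.get_state(): the state, without advancing time (a new reading comes with each control period).
- cams.capture(name): name is "scene" or "top"; returns a dict with "image" (480x640x3 uint8, red, green, blue), "fx", "fy", "cx", "cy" (pixels), "rvec" (rotation vector, rad) and "tvec" (3), from world to camera coordinates, as OpenCV has them. Camera axes: x right, y down, z forward; pixel columns grow to the right and rows downward; lengths in m; the calibration is good to about 2 mm. A picture is of the moment at which its call begins. There is no depth.
- finish_job(): hands the job in; it is judged then, once.
The state is a dict: "clock": time; "joint_pos": joint angles; "joint_vel": joint speeds; "effort": joint torques, N m; "tool_pos": TCP position; "tool_rot": TCP orientation; "force": force on the tool from outside, world axes, zero at the start; "moment": the same for the moment, N m; "opening": finger opening in m; "gripper_force": force on a finger pad.
Only numpy, scipy, OpenCV 4.12 (cv2) and the standard library are available. Lean on these libraries where they do the work, as an engineer would, in place of code of your own. Each camera call takes 0.05 s, during which the arm holds its last target. There are 200 camera calls.

TASK

Make up the two kits for the microscope benches: the blue tray gets the eyepiece, the white-capped amber bottle and the green-lidded specimen jar; the yellow tray gets the brass objective and the red-capped amber bottle. Stand each thing upright, the same way up as it is now, on the floor of a compartment of its own (any compartment of the right tray). Leave the black-capped bottle, the orange-lidded jar and the petri dish where they stand.

Things in the scene. Friction and masses are not known exactly. Their poses are not given: they have to be found in the camera images.
- eyepiece_mid (a point): microscope eyepiece standing upright, to be packed: black eyecup 38 mm in diameter below (0 to 36 mm), bright steel barrel 30 mm in diameter above, 66 mm tall in all. This point: its centre, half-way up, on its upright axis (z up). It is round, so it can be gripped from any side; standing in a tray its underside is 3 mm above the bench.
- bottle_white_mid (a point): small amber glass bottle with a white screw cap and a paper label, upright, to be packed; 75 mm tall: body 36 mm in diameter up to 52 mm, shoulder, cap 27 mm in diameter from 58 mm up. This point: its centre, half-way up, on its upright axis (z up). It is round, so it can be gripped from any side; standing in a tray its underside is 3 mm above the bench.
- jar_green_mid (a point): clear plastic specimen jar with a green lid and a paper band, upright, to be packed; 64 mm tall, 40 mm in diameter (lid from 48 mm up). This point: its centre, half-way up, on its upright axis (z up). It is round, so it can be gripped from any side; standing in a tray its underside is 3 mm above the bench.
- objective_mid (a point): brass microscope objective standing upright, to be packed: 62 mm tall; straight barrel 36 mm in diameter with a black band up to 44 mm, above that a cone narrowing to 18 mm at the top (do not grip the cone). This point: its centre, half-way up, on its upright axis (z up). It is round, so it can be gripped from any side; standing in a tray its underside is 3 mm above the bench.
- bottle_red_mid (a point): small amber glass bottle with a red screw cap and a paper label, upright, to be packed; 75 mm tall: body 36 mm in diameter up to 52 mm, shoulder, cap 27 mm in diameter from 58 mm up. This point: its centre, half-way up, on its upright axis (z up). It is round, so it can be gripped from any side; standing in a tray its underside is 3 mm above the bench.
- tray_blue: blue plastic kit tray, open on top, fixed to the bench (its place changes from start to start). Three compartments in a row along its y axis, each 56 mm (x) by 60 mm (y), centres at x = 0, y = -72, 0 and +72 mm, separated by 12 mm wide dividers. Outside 64 mm (x) by 212 mm (y); the walls and dividers are 12 mm high above the bench, the inner floor is 3 mm above the bench. Origin: centre of its underside, z up.
- tray_yellow: yellow plastic kit tray, open on top, fixed to the bench (its place changes from start to start). Two compartments in a row along its y axis, each 56 mm (x) by 60 mm (y), centres at x = 0, y = -36 and +36 mm, separated by 12 mm wide dividers. Outside 64 mm (x) by 140 mm (y); the walls and dividers are 12 mm high above the bench, the inner floor is 3 mm above the bench. Origin: centre of its underside, z up.
- bottle_black_mid (a point): small amber glass bottle with a black screw cap and a paper label, upright, must stay where it is; 75 mm tall: body 36 mm in diameter up to 52 mm, shoulder, cap 27 mm in diameter from 58 mm up. This point: its centre, half-way up, on its upright axis (z up).
- jar_orange_mid (a point): clear plastic specimen jar with an orange lid and a paper band, upright, must stay where it is; 64 mm tall, 40 mm in diameter (lid from 48 mm up). This point: its centre, half-way up, on its upright axis (z up).
- dish: flat closed petri dish, pale with a greenish rim, 81 mm in diameter, 15 mm tall, must stay where it is. Origin: centre of its underside.
Not all that is in view belongs to the job. What is shaped like the part that bears eyepiece_mid but pink or purple is not meant.

How it is judged:
By the outcome, as a careful person would: the job done as asked, in the order asked, and still so for the second after the job is handed in, with the robot touching nothing.
It also fails if it takes over 120 s, if anything falls off the work surface, if the arm or the gripper's body presses on something with over 40 N, if the wrist force passes 120 N, or if a joint passes its speed limit or range.

## Working session

There is one attempt and no reset: what is moved stays moved. The work goes in short steps, Python scripts to look and compute and a shell command to move; the robot and the scene stay as the last step left them, time stands still between calls to the robot, and variables do not carry over. Pictures are saved under pics/ and viewed, at most 14 in all, crops included, and the job is handed in when it is done.

```bash
mkdir -p pics
python3 - <<'E'
from rig import arm,cams
import cv2,numpy as np
s=arm.get_state();print(s['clock'],s['tool_pos'],s['tool_rot'],s['opening'],arm.grip_point_offset)
for n in('scene','top'):
    c=cams.capture(n);cv2.imwrite(f'pics/{n}0.png',c['image'][:,:,::-1]);R=cv2.Rodrigues(np.array(c['rvec']))[0];print(n,-R.T@np.array(c['tvec']),R[2],c['fx'])
E
```

```text
0.0 [ 0.22541433 -0.63563067  0.23033891] [-3.09436672e+00 -5.32478294e-01  6.40629195e-04] 0.08525998910568756 -0.0187
scene [ 0.94324653 -0.32601863  0.95097409] [-0.37176859  0.31868269 -0.87191138] 524.1100078539232
top [0.44240535 0.00696053 0.9863381 ] [ 0.1595132   0.00334314 -0.98719014] 493.29797393859394
```

View pics/scene0.png

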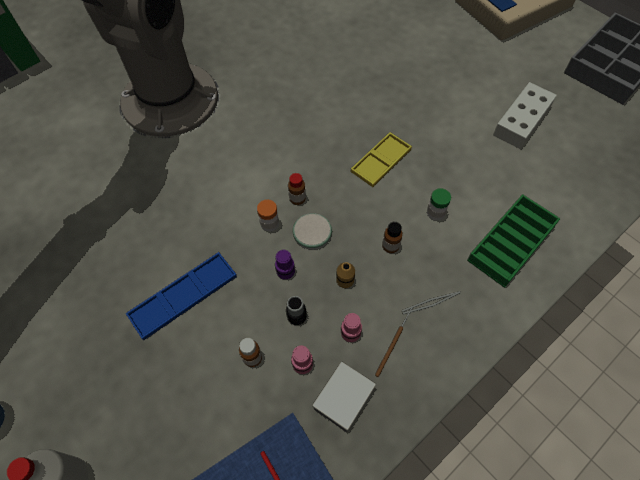

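View pics/top0.png

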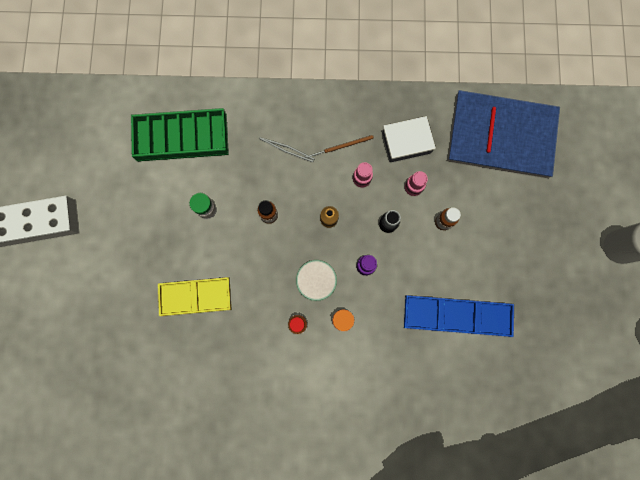

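Scene shows: blue tray (182,296), yellow tray (381,159), red bottle (296,187), orange jar (267,212), dish (312,231), black bottle (393,236), green jar (440,200), objective (346,273), white bottle (249,350). Candidates for the eyepiece: black/steel (295,309), purple (285,264), pink (352,327) and pink (302,358). By the description I choose (295,309), which is (390,221) in top. For the other targets: the red bottle is the one at (296,187), not the large red-topped thing at (20,468), and the objective is the brass piece at (346,273).

```bash
cat > h.py <<'E'
import cv2,numpy as np
from rig import arm,cams
def grab(n,save=None):
    c=cams.capture(n)
    if save: cv2.imwrite(save,c['image'][:,:,::-1])
    return c
def cast(c,uv,z):
    R=cv2.Rodrigues(np.array(c['rvec'],float))[0];o=-R.T@np.array(c['tvec'],float)
    uv=np.atleast_2d(np.array(uv,float))
    d=np.c_[(uv[:,0]-c['cx'])/c['fx'],(uv[:,1]-c['cy'])/c['fy'],np.ones(len(uv))]@R
    return (o+d*((z-o[2])/d[:,2])[:,None])[:,:2]
def blob(c,lo,hi,near=None,r=22):
    h=cv2.cvtColor(c['image'],cv2.COLOR_RGB2HSV);m=cv2.inRange(h,lo,hi)
    if near is not None:
        k=np.zeros_like(m);cv2.circle(k,near,r,255,-1);m&=k
    cs=cv2.findContours(m,cv2.RETR_EXTERNAL,cv2.CHAIN_APPROX_NONE)[0]
    return max(cs,key=cv2.contourArea)
E
python3 - <<'E'
from h import *
S=grab('scene');T=grab('top')
f=lambda c,u,v:cv2.resize(c['image'][v-45:v+45,u-60:u+60,::-1],None,fx=3.3,fy=3.3,interpolation=cv2.INTER_CUBIC)
cv2.imwrite('pics/crop1.png',np.hstack([f(S,310,295),f(T,370,220)]))
P={'blue':((105,120,60),(125,255,255),(182,296),(459,316),70),'yellow':((22,120,80),(35,255,255),(381,159),(194,296),60)}
for n,(lo,hi,a,b,r) in P.items():
    for c,p in((S,a),(T,b)):
        k=blob(c,lo,hi,p,r);q=cast(c,k[:,0],.012);R=cv2.minAreaRect((q*1000).astype(np.float32));print(n,np.round(R[0],1),np.round(R[1],1),round(R[2],1))
C={'red':((0,150,80),(6,255,255),(296,180),(297,324),.075),'white':((0,0,150),(180,50,255),(249,345),(453,215),.075),'green':((50,100,50),(85,255,255),(440,196),(200,203),.064),'orange':((7,150,80),(18,255,255),(267,208),(343,319),.064)}
for n,(lo,hi,a,b,z) in C.items():
    for c,p in((S,a),(T,b)):
        k=blob(c,lo,hi,p,16);(u,v),w,_=cv2.fitEllipse(k);print(n,np.round((u,v),1),np.round(w,1),np.round(cast(c,(u,v),z-.006)*1000,1))
for n,a,b,z in(('black',(394,229),(265,208),.075),('dish',(312,230),(316,280),.015),('purple',(284,256),(367,265),.066),('eye',(295,301),(391,214),.066),('obj',(346,267),(329,212),.062),('pink1',(353,320),(363,169),.066),('pink2',(302,352),(419,177),.066)):
    print(n,*[np.round(cast(c,p,z)*1000,0) for c,p in((S,a),(T,b))])
E
```

```text
blue [ 455.8 -270. ] [210.7  64.2] 86.7
blue [ 454.8 -267.8] [212.1  63.7] 86.8
yellow [481.7 250.4] [ 64.3 140.7] 6.3
yellow [479.7 252.2] [ 64.5 140.3] 6.6
red [295.4 177.9] [ 9.6 11.5] [[428.9  47.1]]
red [296.6 324.1] [14.  14.4] [[431.2  45.9]]
white [248.9 351. ] [1.8 5.8] [[ 653.1 -248.1]]
white [453.4 213.7] [13.1 13.4] [[ 645.2 -245.3]]
green [441.  196.4] [15.1 18.6] [[656.5 241.6]]
green [199.4 202.7] [19.2 19.9] [[657.2 241. ]]
orange [266.3 207.6] [15.4 18.9] [[439.  -39.4]]
orange [343.  319.7] [20.5 20.9] [[441.3 -39.5]]
black [[652. 108.]] [[646. 112.]]
dish [[521.  10.]] [[517.  13.]]
purple [[551. -85.]] [[544. -82.]]
eye [[ 635. -129.]] [[ 642. -127.]]
obj [[645. -12.]] [[644.  -9.]]
pink1 [[731. -75.]] [[730. -73.]]
pink2 [[ 715. -181.]] [[ 717. -181.]]
```

View pics/crop1.png

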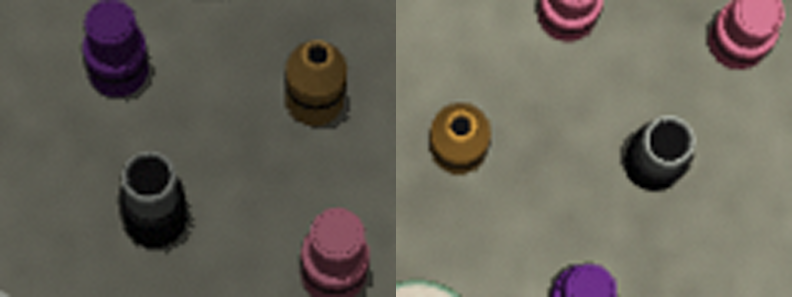

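```bash
python3 - <<'E'
from h import *
S=grab('scene');T=grab('top')
for n,a,b,z in(('eye',(295.2,303),(392.4,217.4),.066),('obj',(346.1,266),(329.4,213.2),.062)):
    print(n,*[np.round(cast(c,p,z)*1000,0) for c,p in((S,a),(T,b))])
k=blob(S,(0,0,110),(180,60,255),(248,344),10);(u,v),w,_=cv2.fitEllipse(k);print(u,v,w,cast(S,(u,v),.069))
E
python3 -m pendant '[0,0,0,0,0,0.6,1, 200,250,0,0,0,1.23,1, 412,509,0,0,0,1.23,1, 412,509,0,0,0,1.23,1, 412,509,0,0,0,1.23,1, 412,509,0,0,0,1.23,1, 412,509,0,0,0,1.23,1, 412,509,0,0,0,1.23,1, 412,509,0,0,0,1.23,1, 412,509,0,0,0,1.23,1, 412,509,0,0,0,1.23,1, 412,509,0,0,0,1.23,1, 412,509,0,0,0,1.23,1, 412,509,0,0,0,1.23,1, 412,509,0,0,0,1.23,1, 412,509,0,0,0,1.23,1]' 40
```

```text
eye [[ 638. -131.]] [[ 636. -130.]]
obj [[644. -10.]] [[642. -10.]]
246.667236328125 344.74169921875 (13.475516319274902, 14.816376686096191) [[ 0.64172416 -0.24408791]]
clock: 2.3
tool_pos: [0.6371, -0.1286, 0.2314]
tool_rot: [2.223, 2.219, -0.001]
force: [0.0, -0.5, 0.2]
opening: 0.0855
gripper_force: 0.0
```

```bash
python3 -m pendant '[0,-2,-60,0,0,0,1, 0,-2,-120,0,0,0,1, 0,-2,-170,0,0,0,1, 0,-2,-200,0,0,0,1, 0,-2,-200,0,0,0,1, 0,-2,-200,0,0,0,1]'
python3 - <<'E'
from h import *
S=grab('scene');T=grab('top')
f=lambda c,u,v:cv2.resize(c['image'][v-45:v+45,u-60:u+60,::-1],None,fx=3.3,fy=3.3,interpolation=cv2.INTER_CUBIC)
cv2.imwrite('pics/crop2.png',np.hstack([f(S,295,300),f(T,390,220)]))
E
```

```text
clock: 3.05
tool_pos: [0.6387, -0.1296, 0.0328]
tool_rot: [2.221, 2.22, 0.002]
force: [0.4, 0.1, 0.1]
opening: 0.0856
gripper_force: 0.0
```

View pics/crop2.png

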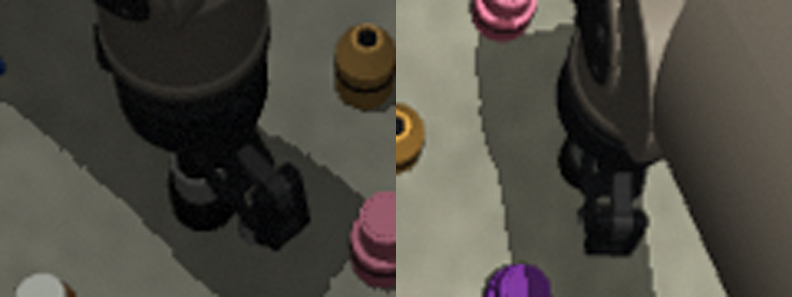

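The crops show the steel-barrelled black eyepiece between the fingers: eyepiece at crop (195,205), the +x finger at (280,215). I'm closing on it.

```bash
python3 -m pendant '[0,0,0,0,0,0,-1, 0,0,0,0,0,0,-1, 0,0,0,0,0,0,-1, 0,0,0,0,0,0,-1, 0,0,0,0,0,0,-1, 0,0,0,0,0,0,-1, 0,0,0,0,0,0,-1, 0,0,0,0,0,0,-1]' 40; python3 -m pendant '[0,0,30,0,0,0,-1, 0,0,60,0,0,0,-1, 0,0,110,0,0,0,-1, 0,0,130,0,0,0,-1, 0,0,130,0,0,0,-1, 0,0,130,0,0,0,-1]'
python3 - <<'E'
from h import *
S=grab('scene');T=grab('top')
f=lambda c,u,v:cv2.resize(c['image'][v-45:v+45,u-60:u+60,::-1],None,fx=3.3,fy=3.3,interpolation=cv2.INTER_CUBIC)
cv2.imwrite('pics/crop3.png',np.hstack([f(S,295,270),f(T,400,220)]))
E
```

```text
clock: 4.15
tool_pos: [0.6378, -0.1293, 0.0322]
tool_rot: [2.221, 2.221, 0.0]
force: [-1.2, 0.2, 4.6]
opening: 0.0348
gripper_force: 39.2
clock: 4.9
tool_pos: [0.6363, -0.1292, 0.1593]
tool_rot: [-2.22, -2.22, 0.003]
force: [-0.2, -0.2, -1.5]
opening: 0.0348
gripper_force: 40.0
```

View pics/crop3.png

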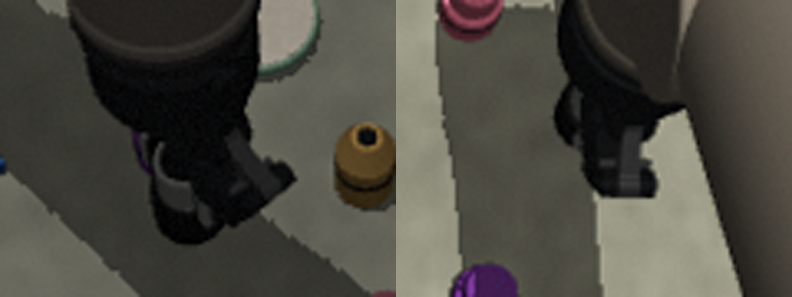

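The eyepiece is held upright at scene crop (185,200), hanging below the fingers. I'm moving it over the far compartment of the blue tray.

```bash
python3 -m pendant '[-40,-45,0,0,0,0,-1, -80,-90,0,0,0,0,-1, -120,-135,0,0,0,0,-1, -160,-180,0,0,0,0,-1, -186,-210,0,0,0,0,-1, -186,-210,0,0,0,0,-1, -186,-210,-50,0,0,0,-1, -186,-210,-90,0,0,0,-1, -186,-210,-105,0,0,0,-1, -186,-210,-105,0,0,0,-1]'
python3 - <<'E'
from h import *
S=grab('scene');T=grab('top')
f=lambda c,u,v:cv2.resize(c['image'][v-45:v+45,u-60:u+60,::-1],None,fx=3.3,fy=3.3,interpolation=cv2.INTER_CUBIC)
cv2.imwrite('pics/crop4.png',np.hstack([f(S,150,310),f(T,490,315)]))
E
```

```text
clock: 6.25
tool_pos: [0.4516, -0.3382, 0.0555]
tool_rot: [-2.219, -2.221, -0.0]
force: [0.8, -0.2, -0.1]
opening: 0.035
gripper_force: 40.2
```

View pics/crop4.png

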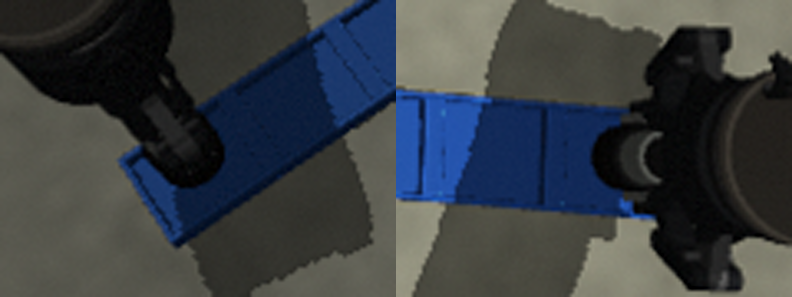

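Run:
```python
from h import *
T=grab('top')
print(cast(T,(500,318),.03),cast(T,(507,317),.08),cast(T,(490,318),.035))
k=T['image'][285:350,480:520]
cv2.imwrite('pics/crop5.png',cv2.resize(np.clip(k[:,:,::-1]*2.2,0,255).astype(np.uint8),None,fx=9,fy=9))
```

```text
[[ 0.45201144 -0.34146634]] [[ 0.4536197  -0.33601484]] [[ 0.45148706 -0.32060077]]
```

View pics/crop5.png

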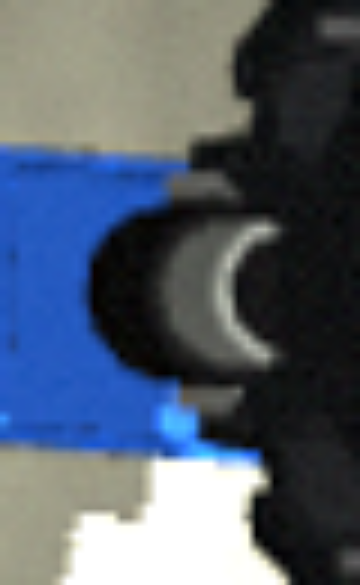

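Centred in the compartment and upright: the eyecup's left edge is at crop (90,290), i.e. top pixel (490,317), and both pads are level. Lowering and releasing.

```bash
python3 -m pendant '[0,-1,-12,0,0,0,-1, 0,-1,-17,0,0,0,-1, 0,-1,-20,0,0,0,-1, 0,-1,-20,0,0,0,-1, 0,-1,-20,0,0,0,-1]'; python3 -m pendant '[0,0,0,0,0,0,0.3, 0,0,0,0,0,0,0.3, 0,0,0,0,0,0,0.3, 0,0,0,0,0,0,0.3, 0,0,30,0,0,0,0.5, 0,0,80,0,0,0,1, 0,0,140,0,0,0,1, 60,0,140,0,0,0,1, 110,50,140,0,0,0,1, 150,90,140,0,0,0,1, 193,95,140,0,0,0,1, 193,95,140,0,0,0,1]'
```

```text
clock: 7.02
tool_pos: [0.4518, -0.3402, 0.0364]
tool_rot: [2.221, 2.221, 0.0]
force: [-0.1, -0.6, -1.1]
opening: 0.0346
gripper_force: 40.2
clock: 8.52
tool_pos: [0.6476, -0.2421, 0.176]
tool_rot: [2.217, 2.226, 0.004]
force: [-1.3, -0.4, -0.8]
opening: 0.0856
gripper_force: 0.0
```

Run:
```python
from h import *
S=grab('scene');T=grab('top')
for i in range(2):print(arm.get_state()['tool_pos'])
f=lambda c,u,v:cv2.resize(np.clip(c['image'][v-45:v+45,u-60:u+60,::-1]*1.6,0,255).astype(np.uint8),None,fx=3.3,fy=3.3,interpolation=cv2.INTER_CUBIC)
cv2.imwrite('pics/crop6.png',np.hstack([f(S,180,310),f(T,470,315)]))
```

```text
[ 0.64410484 -0.24531702  0.17566462]
[ 0.64410484 -0.24531702  0.17566462]
```

View pics/crop6.png

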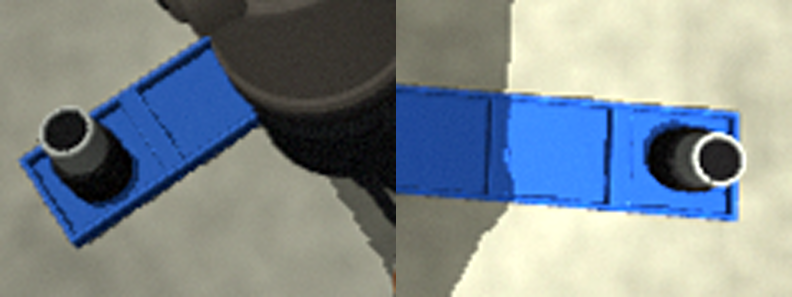

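The eyepiece stands upright in the end compartment: scene crop (90,165), top crop (690,158). The next piece is the white-capped bottle, and the tool is already above it.

```bash
python3 -m pendant '[0,0,-60,0,0,0,1, 0,0,-110,0,0,0,1, 0,0,-145,0,0,0,1, 0,0,-158,0,0,0,1, 0,0,-158,0,0,0,1, 0,0,-158,0,0,0,-1, 0,0,-158,0,0,0,-1, 0,0,-158,0,0,0,-1, 0,0,-158,0,0,0,-1, 0,0,-158,0,0,0,-1, 0,0,-158,0,0,0,-1, 0,0,-158,0,0,0,-1]'; python3 -m pendant '[0,0,30,0,0,0,-1, 0,0,80,0,0,0,-1, 0,0,130,0,0,0,-1, 0,0,130,0,0,0,-1, -60,-8,130,0,0,0,-1, -120,-16,130,0,0,0,-1, -180,-24,130,0,0,0,-1, -189,-24,130,0,0,0,-1, -189,-24,130,0,0,0,-1, -189,-24,80,0,0,0,-1, -189,-24,40,0,0,0,-1, -189,-24,24,0,0,0,-1, -189,-24,24,0,0,0,-1, -189,-24,24,0,0,0,-1]'
python3 - <<'E'
from h import *
S=grab('scene');T=grab('top')
f=lambda c,u,v:cv2.resize(np.clip(c['image'][v-45:v+45,u-60:u+60,::-1]*1.6,0,255).astype(np.uint8),None,fx=3.3,fy=3.3,interpolation=cv2.INTER_CUBIC)
cv2.imwrite('pics/crop7.png',np.hstack([f(S,180,310),f(T,460,315)]))
print(arm.get_state()['tool_pos'])
E
```

```text
clock: 10.12
tool_pos: [0.6454, -0.2455, 0.0196]
tool_rot: [2.22, 2.22, 0.001]
force: [-1.4, 0.1, 5.4]
opening: 0.0349
gripper_force: 40.4
clock: 11.88
tool_pos: [0.4572, -0.2694, 0.0435]
tool_rot: [2.219, 2.22, 0.002]
force: [0.3, 0.6, -2.0]
opening: 0.0348
gripper_force: 40.4
[ 0.45685883 -0.2696851   0.04373374]
```

View pics/crop7.png

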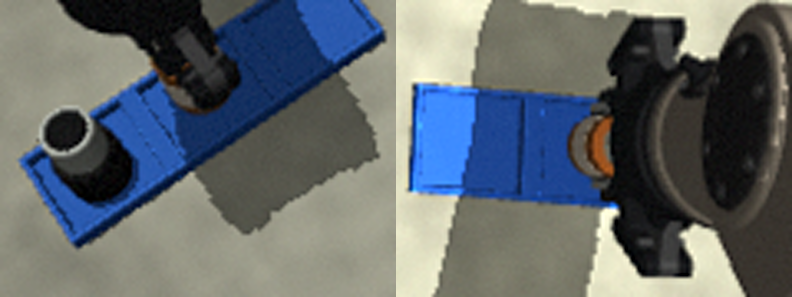

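The bottle is held upright at top crop (600,145), over the middle compartment with the eyepiece clear of it. Lowering, releasing, then on to the green jar at (657,241).

```bash
python3 -m pendant '[-1,0,-12,0,0,0,-1, -1,0,-18,0,0,0,-1, -1,0,-21,0,0,0,-1, -1,0,-21,0,0,0,-1, -1,0,-21,0,0,0,-1]'; python3 -m pendant '[0,0,0,0,0,0,0.3, 0,0,0,0,0,0,0.3, 0,0,0,0,0,0,0.3, 0,0,0,0,0,0,0.3, 0,0,30,0,0,0,0.5, 0,0,80,0,0,0,1, 0,0,140,0,0,0,1, 20,50,140,0,0,0,1, 40,105,140,0,0,0,1, 60,160,140,0,0,0,1, 80,215,140,0,0,0,1, 100,270,140,0,0,0,1, 120,325,140,0,0,0,1, 140,380,140,0,0,0,1, 160,435,140,0,0,0,1, 180,490,140,0,0,0,1, 201,511,140,0,0,0,1, 201,511,140,0,0,0,1, 201,511,140,0,0,0,1]'
python3 - <<'E'
from h import *
for i in 'ab':
    T=grab('top');print(arm.get_state()['tool_pos'])
f=lambda c,u,v:cv2.resize(np.clip(c['image'][v-45:v+45,u-60:u+60,::-1]*1.6,0,255).astype(np.uint8),None,fx=3.3,fy=3.3,interpolation=cv2.INTER_CUBIC)
cv2.imwrite('pics/crop8.png',np.hstack([f(T,200,205),f(T,460,315)]))
E
```

```text
clock: 12.6
tool_pos: [0.4541, -0.2691, 0.0225]
tool_rot: [-2.221, -2.221, 0.002]
force: [-5.9, 3.1, 18.5]
opening: 0.0348
gripper_force: 42.6
clock: 14.98
tool_pos: [0.6552, 0.2408, 0.1607]
tool_rot: [2.222, 2.221, -0.002]
force: [-0.6, -0.0, -0.7]
opening: 0.0859
gripper_force: 0.0
[0.65531144 0.24025495 0.16091679]
[0.65537813 0.24016072 0.16113831]
```

View pics/crop8.png

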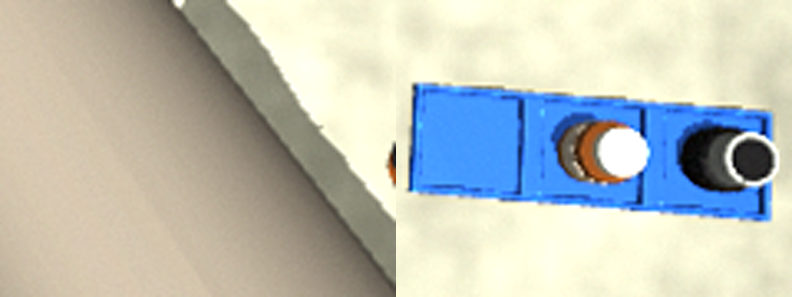

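The white-capped bottle and the eyepiece both stand upright in their own compartments, at top crop (600,150) and (730,160). Next is the green jar.

```bash
python3 -m pendant '[1,0,-60,0,0,0,1, 1,0,-110,0,0,0,1, 1,0,-135,0,0,0,1, 1,0,-145,0,0,0,1, 1,0,-145,0,0,0,1, 1,0,-145,0,0,0,-1, 1,0,-145,0,0,0,-1, 1,0,-145,0,0,0,-1, 1,0,-145,0,0,0,-1, 1,0,-145,0,0,0,-1, 1,0,-145,0,0,0,-1, 1,0,-145,0,0,0,-1]'; python3 -m pendant '[0,0,30,0,0,0,-1, 0,0,80,0,0,0,-1, 0,0,130,0,0,0,-1, -22,-50,130,0,0,0,-1, -45,-100,130,0,0,0,-1, -67,-150,130,0,0,0,-1, -90,-200,130,0,0,0,-1, -112,-250,130,0,0,0,-1, -135,-300,130,0,0,0,-1, -157,-350,130,0,0,0,-1, -180,-400,130,0,0,0,-1, -197,-437,130,0,0,0,-1, -197,-437,130,0,0,0,-1, -197,-437,80,0,0,0,-1, -197,-437,40,0,0,0,-1, -197,-437,24,0,0,0,-1, -197,-437,24,0,0,0,-1]'
python3 - <<'E'
from h import *
for i in 'ab':
    T=grab('top');print(arm.get_state()['tool_pos'])
E
```

```text
clock: 16.58
tool_pos: [0.6571, 0.2421, 0.0175]
tool_rot: [2.221, 2.221, 0.002]
force: [-1.5, -0.3, 6.2]
opening: 0.0387
gripper_force: 39.7
clock: 18.7
tool_pos: [0.4597, -0.1942, 0.04]
tool_rot: [-2.219, -2.222, 0.0]
force: [-0.2, -0.4, 0.1]
opening: 0.0386
gripper_force: 40.3
[ 0.46045871 -0.19465484  0.04090606]
[ 0.46084245 -0.19502326  0.04146186]
```

```bash
python3 -m pendant '[-1,-2,-12,0,0,0,-1, -1,-2,-17,0,0,0,-1, -1,-2,-20,0,0,0,-1, -1,-2,-20,0,0,0,-1, -1,-2,-20,0,0,0,-1]'; python3 -m pendant '[0,0,0,0,0,0,0.3, 0,0,0,0,0,0,0.3, 0,0,0,0,0,0,0.3, 0,0,0,0,0,0,0.3, 0,0,30,0,0,0,0.5, 0,0,80,0,0,0,1, 0,0,140,0,0,0,1, 45,45,140,0,0,0,1, 90,90,140,0,0,0,1, 135,135,140,0,0,0,1, 183,187,140,0,0,0,1, 183,187,140,0,0,0,1, 183,187,140,0,0,0,1, 183,187,140,0,0,0,1]'
python3 - <<'E'
from h import *
for i in 'ab':
    T=grab('top');print(arm.get_state()['tool_pos'])
f=lambda c,u,v:cv2.resize(np.clip(c['image'][v-45:v+45,u-60:u+60,::-1]*1.6,0,255).astype(np.uint8),None,fx=3.3,fy=3.3,interpolation=cv2.INTER_CUBIC)
cv2.imwrite('pics/crop9.png',np.hstack([f(T,330,230),f(T,460,315)]))
E
```

```text
clock: 19.42
tool_pos: [0.4585, -0.1973, 0.0204]
tool_rot: [-2.222, -2.221, 0.001]
force: [-1.8, -0.8, 3.9]
opening: 0.0385
gripper_force: 40.5
clock: 21.18
tool_pos: [0.6406, -0.0125, 0.16]
tool_rot: [2.224, 2.219, -0.003]
force: [0.5, -1.0, 0.7]
opening: 0.0859
gripper_force: 0.0
[ 0.64064854 -0.01263837  0.16012879]
[ 0.64079828 -0.01248996  0.16026544]
```

View pics/crop9.png

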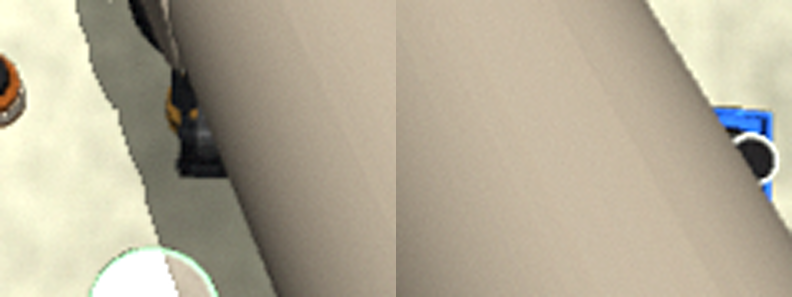

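The arm hides the tray here, so I'll check it later; the objective is visible below the fingers at crop (178,110). I'm picking it and carrying it to the far yellow compartment.

```bash
python3 -m pendant '[2,2,-60,0,0,0,1, 2,2,-110,0,0,0,1, 2,2,-138,0,0,0,1, 2,2,-147,0,0,0,1, 2,2,-147,0,0,0,1, 2,2,-147,0,0,0,-1, 2,2,-147,0,0,0,-1, 2,2,-147,0,0,0,-1, 2,2,-147,0,0,0,-1, 2,2,-147,0,0,0,-1, 2,2,-147,0,0,0,-1, 2,2,-147,0,0,0,-1]'; python3 -m pendant '[0,0,30,0,0,0,-1, 0,0,80,0,0,0,-1, 0,0,130,0,0,0,-1, -25,45,130,0,0,0,-1, -50,90,130,0,0,0,-1, -75,135,130,0,0,0,-1, -100,180,130,0,0,0,-1, -125,225,130,0,0,0,-1, -150,270,130,0,0,0,-1, -166,297,130,0,0,0,-1, -166,297,130,0,0,0,-1, -166,297,80,0,0,0,-1, -166,297,40,0,0,0,-1, -166,297,24,0,0,0,-1, -166,297,24,0,0,0,-1]'
python3 - <<'E'
from h import *
S=grab('scene')
for i in 'ab':
    T=grab('top');print(arm.get_state()['tool_pos'])
f=lambda c,u,v:cv2.resize(np.clip(c['image'][v-45:v+45,u-60:u+60,::-1]*1.6,0,255).astype(np.uint8),None,fx=3.3,fy=3.3,interpolation=cv2.INTER_CUBIC)
cv2.imwrite('pics/crop10.png',np.vstack([np.hstack([f(T,190,290),f(S,380,155)]),np.hstack([f(T,460,315),f(S,180,300)])]))
E
```

```text
clock: 22.78
tool_pos: [0.6442, -0.0082, 0.0144]
tool_rot: [2.221, 2.221, 0.001]
force: [-2.3, -1.3, 6.0]
opening: 0.0347
gripper_force: 39.8
clock: 24.65
tool_pos: [0.4777, 0.288, 0.0368]
tool_rot: [-2.222, -2.22, 0.002]
force: [-0.0, 0.8, 0.2]
opening: 0.035
gripper_force: 40.2
[0.47864976 0.2892627  0.03859084]
[0.47876187 0.28945578 0.03885636]
```

View pics/crop10.png

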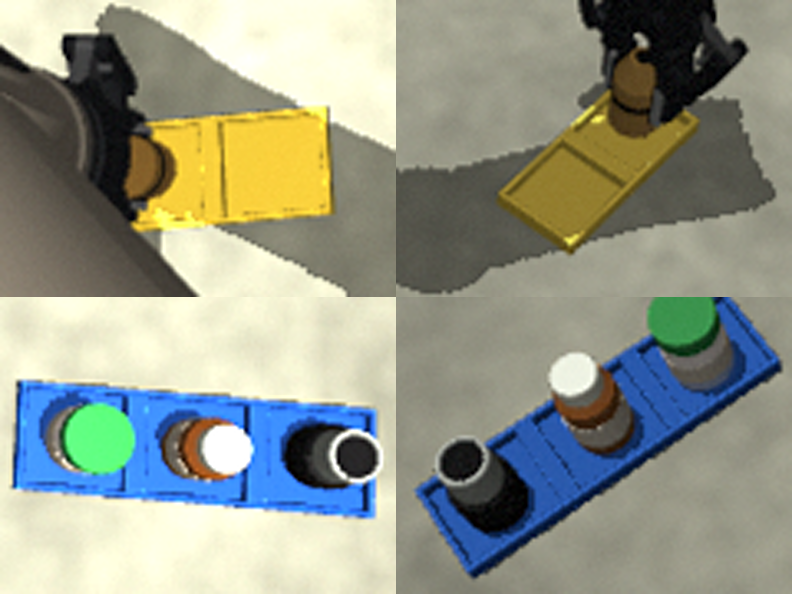

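The blue kit stands correctly: jar, bottle and eyepiece, each upright in its own compartment. The objective hangs upright over the far yellow compartment at scene crop (633,95). Lowering it, then going to the red bottle at (430,46.5).

```bash
python3 -m pendant '[-2,-2,-12,0,0,0,-1, -2,-2,-17,0,0,0,-1, -2,-2,-20,0,0,0,-1, -2,-2,-20,0,0,0,-1, -2,-2,-20,0,0,0,-1]'; python3 -m pendant '[0,0,0,0,0,0,0.3, 0,0,0,0,0,0,0.3, 0,0,0,0,0,0,0.3, 0,0,0,0,0,0,0.3, 0,0,30,0,0,0,0.5, 0,0,80,0,0,0,0.6, 0,0,140,0,0,0,0.6, -11,-55,140,0,0,0,0.6, -22,-110,140,0,0,0,0.6, -33,-165,140,0,0,0,0.6, -47,-220,140,0,0,0,0.6, -47,-241,140,0,0,0,0.6, -47,-241,140,0,0,0,0.6, -47,-241,140,0,0,0,0.6]'
python3 - <<'E'
from h import *
for i in 'ab':
    T=grab('top');print(arm.get_state()['tool_pos'])
E
```

```text
clock: 25.42
tool_pos: [0.4756, 0.2868, 0.0174]
tool_rot: [2.221, 2.221, -0.0]
force: [-0.9, -0.7, 1.6]
opening: 0.0348
gripper_force: 40.3
clock: 27.18
tool_pos: [0.4289, 0.047, 0.1575]
tool_rot: [2.22, 2.223, 0.001]
force: [0.4, -0.1, 0.7]
opening: 0.0682
gripper_force: 0.0
[0.42889706 0.04728293 0.1574607 ]
[0.42885817 0.04734569 0.15741264]
```

```bash
python3 -m pendant '[1,0,-60,0,0,0,0.6, 1,0,-105,0,0,0,0.6, 1,0,-130,0,0,0,0.6, 1,0,-138,0,0,0,0.6, 1,0,-138,0,0,0,0.6, 1,0,-138,0,0,0,-1, 1,0,-138,0,0,0,-1, 1,0,-138,0,0,0,-1, 1,0,-138,0,0,0,-1, 1,0,-138,0,0,0,-1, 1,0,-138,0,0,0,-1]'; python3 -m pendant '[0,0,30,0,0,0,-1, 0,0,80,0,0,0,-1, 0,0,130,0,0,0,-1, 18,50,130,0,0,0,-1, 36,100,130,0,0,0,-1, 55,150,130,0,0,0,-1, 55,168,130,0,0,0,-1, 55,168,130,0,0,0,-1, 55,168,80,0,0,0,-1, 55,168,40,0,0,0,-1, 55,168,24,0,0,0,-1, 55,168,24,0,0,0,-1]'
python3 - <<'E'
from h import *
for i in 'ab':
    T=grab('top');print(arm.get_state()['tool_pos'])
E
```

```text
clock: 28.65
tool_pos: [0.4305, 0.0459, 0.0204]
tool_rot: [2.221, 2.22, 0.002]
force: [-0.7, 0.0, 6.4]
opening: 0.0347
gripper_force: 39.3
clock: 30.15
tool_pos: [0.4842, 0.2123, 0.043]
tool_rot: [-2.223, -2.22, 0.003]
force: [-0.4, 0.2, -0.8]
opening: 0.0348
gripper_force: 40.4
[0.48503888 0.21319748 0.04404822]
[0.48547394 0.21372415 0.04458888]
```

Lowering the red bottle (+1.5 mm y correction), releasing and retreating upward, away from everything.

```bash
python3 -m pendant '[-1,1.5,-12,0,0,0,-1, -1,1.5,-17,0,0,0,-1, -1,1.5,-20.5,0,0,0,-1, -1,1.5,-20.5,0,0,0,-1, -1,1.5,-20.5,0,0,0,-1]'; python3 -m pendant '[0,0,0,0,0,0,0.3, 0,0,0,0,0,0,0.3, 0,0,0,0,0,0,0.3, 0,0,0,0,0,0,0.3, 0,0,30,0,0,0,0.5, 0,0,80,0,0,0,1, 0,0,140,0,0,0,1, 45,0,190,0,0,0,1, 100,0,200,0,0,0,1, 155,20,200,0,0,0,1, 200,60,200,0,0,0,1, 200,120,200,0,0,0,1, 200,180,200,0,0,0,1, 200,180,200,0,0,0,1, 200,180,200,0,0,0,1]'
python3 - <<'E'
from h import *
S=grab('scene');T=grab('top')
f=lambda c,u,v,w,h:cv2.resize(np.clip(c['image'][v-h:v+h,u-w:u+w,::-1]*1.5,0,255).astype(np.uint8),(400,300),interpolation=cv2.INTER_CUBIC)
cv2.imwrite('pics/crop11.png',np.vstack([np.hstack([f(T,200,290,60,45),f(S,380,155,60,45)]),np.hstack([f(T,340,240,200,150),f(S,300,240,200,150)])]))
E
```

```text
clock: 30.88
tool_pos: [0.4835, 0.2153, 0.0235]
tool_rot: [2.221, 2.221, -0.001]
force: [-2.7, -2.2, 8.7]
opening: 0.0349
gripper_force: 41.3
clock: 32.75
tool_pos: [0.6835, 0.3952, 0.2221]
tool_rot: [2.221, 2.222, -0.002]
force: [0.1, -0.7, 0.1]
opening: 0.0853
gripper_force: 0.0
```

View pics/crop11.png

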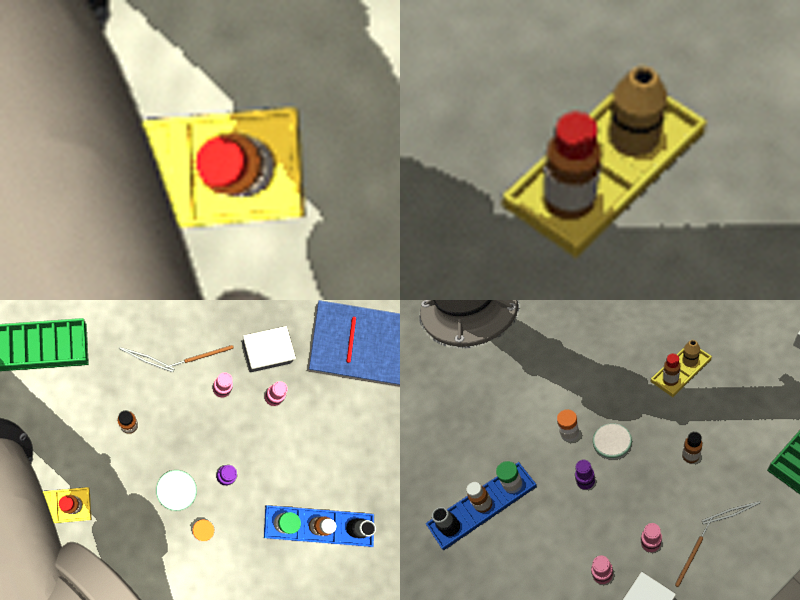

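All five stand upright in their own compartments. In the yellow tray the red bottle is at crop (572,165) and the objective at (640,110); the blue kit is complete. The black-capped bottle, orange jar and dish have not moved, and the arm is clear.

```bash
python3 -c "
from rig import finish_job
print(finish_job())"
```

```text
the job is handed in; nothing more can be done
None
```

Both kits are made up and the job is handed in: each of the five things stands upright in its own compartment of the right tray, and the last pictures show the black-capped bottle, orange-lidded jar and petri dish where they were.

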